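# Press a keyed shaft into a pulley hub

### The arm

A 6-joint arm with a two-finger parallel gripper is mounted at the origin on the work surface. World frame = base frame: x ahead of the robot, y to its left, z up, the work surface at z = 0. Lengths are in m, angles in rad, forces in N, time in s.
With the tool pointing down it reaches from about 0.35 to 0.725 m from the base axis. Payload 4.3 kg.
Tool frame: the origin (TCP) lies on the centre line of the jaws, within the pads' length; the fingertips stand 14 mm ahead of it and the grasp point (between the pads) lies 5 mm behind it; z points along the fingers, y is the line along which they close (so a half turn about z gives the same grasp; the last joint's range is limited). The gripper opens to 85 mm and grips with 20 to 120 N. Pads are 22 mm wide; open, the fingers measure 114 mm over their backs; the gripper's body (76 mm by 85 mm) begins 54 mm behind the grasp point. The pads swing forward as they close: fully open they stand 13 mm farther back than shut.
Start: joints at [-1.397, 0.377, 0.081, 1.274, 0, 1.46], TCP at [0.161, -0.552, 0.245] pointing down, gripper open.
Joint ranges: [-2.72, 2.72], [-0.84, 1.66], [-1.02, 1.22], [-1.77, 2.12], [-1.37, 1.28], [-3.14, 3.14]. Speed limits (rad/s): [2.57, 2.57, 3.14, 3.14, 3.14, 3.14].

### API

Orientations are given as a 3x3 rotation matrix whose columns are the frame's x, y, z axes.
In Python, from workcell import r, eyes, probe_bus gives the robot as it stands (r), with the cameras (eyes) and the readings (probe_bus).
- The arm moves only by the tool advance, called after "Request:" by a JSON object that holds its "api" and its "payload", one argument or row to a line. Schema: {"type":"object","properties":{"motion":{"type":"array","items":{"type":"object","properties":{"sx":{"type":"number"},"sy":{"type":"number"},"sz":{"type":"number"},"rx":{"type":"number"},"ry":{"type":"number"},"rz":{"type":"number"},"aperture":{"type":"number"}},"additionalProperties":false,"required":["aperture"]},"minItems":1,"maxItems":20},"clamp_n":{"type":"number"},"only":{"type":"string"},"quiet":{"type":"boolean"},"lines":{"type":"string"}},"required":["motion"],"additionalProperties":false}. motion is a list of rows, 1 to 20 of them, each an object with the fields sx, sy, sz (the shift in fractions of the full range, 1 being 0.8 m), rx, ry, rz (a rotation vector in parts of the range, where 1.0 means 4 rad), aperture (the opening from 0.0 (shut) to 1.0 (fully open)); a field left out counts as zero (the opening has to be given); each row is the pose to reach, as a shift and turn from the pose commanded when the call began, along the tool's axes at that moment; what a row does not reach only later rows make up. A row lasts 1/8 s, in which the tool goes at most 0.0625 m and 0.188 rad, less where a joint would pass 70% of its speed; a pose out of reach is approached as far as the arm can. The fingers move at their own pace and stop on an object; clamp_n is the grip in N (left out, the last holds). Time passes only in rows, so rows that do not move let the fingers close. The tool returns the time, the measured TCP pose, the force, the opening and the grip force at its end. only (a regular expression) keeps the lines of the reply that match it, lines (a string "A,B") keeps lines A to B, and quiet returns only ok. A shift or turn number past 1, either way, is cut back to 1. Input that does not fit is refused with a message, and nothing moves.
- probe_bus.get_state(): the state, without advancing time (a new reading comes with each control period).
- eyes.get_image(name): name is "scene" or "top" or "wrist"; returns the picture (384x512x3 uint8, blue, green, red); there is no depth.
- eyes.camera_params(name): a dict with "vfov" (degrees; the focal length in pixels is half the picture's height over the tangent of half this angle, whatever the lens; pixels are square), "cx", "cy" (the principal point, pixels), "dist_coeffs" ([k1, k2, p1, p2, k3] as OpenCV has them; the pictures are not rectified), "R" (3x3) and "t" (3): a world point X has camera coordinates R X + t. Camera axes: x right, y down, z forward; pixel columns grow to the right and rows downward; lengths in m; the calibration is good to about 2 mm. A picture is of the moment at which its call begins: read the wrist's pose just before it. camera_params takes no time and is no camera call; for the wrist camera it gives the pose at the moment of the call.
- r.finish_job(): hands the job in; it is judged then, once.
The state is a dict: "time_s": time; "q": joint angles; "joint_velocities": joint speeds; "joint_efforts": joint torques, N m; "tool_pos": TCP position; "eef_rot": TCP orientation; "force": force on the tool from outside, world axes, zero at the start; "torque": the same for the moment, N m; "width": opening from 0.0 (shut) to 1.0 (fully open); "gripper_force": force on a finger pad.
Only numpy, scipy, OpenCV 4.12 (cv2) and the standard library are available. Lean on these libraries where they do the work, as an engineer would, in place of code of your own. Each camera call takes 0.05 s, during which the arm holds its last target. There are 200 camera calls.

### The job

Take the keyed shaft out of the rack, start its nose in the bore of the belt pulley clamped in the vise, turn it until its key slips into the keyway, and push it fully home, its collar flush on the hub. Finish while still holding: keep gripping the shaft and keep pressing it straight down with a firm push of about 20 N, so that I can tighten the grub screw. Leave the other two shafts, the bearing and the mallet where they are.

Things in the scene. Friction and masses are not known exactly. Their poses are not given: they have to be found in the camera images.
- keyed_shaft: Bright steel shaft, 111 mm long, 0.44 kg, hanging upright by its collar in a rack hole; the only one of the three shafts with keys. Origin: centre of its lower end (nose). z up the shaft, x to the side of the keys. From the nose up: seat 25 mm diameter, z 0 to 48 (first 3 mm chamfered); collar 40 mm diameter, z 48 to 56; coupling end 22 mm diameter, z 56 to 111, to be gripped.
- shaft_grip (a point): Point on the keyed shaft's axis, 88 mm above its nose, in mid coupling end; axes as the shaft's. Two dark keys, 8 mm wide, in one line on the +x side: pulley key on the seat, 16 to 44 mm above the nose, out to 16 mm from the axis; coupling key on the coupling end, 66 to 100 mm above the nose, out to 14.5 mm. Across y the coupling end is 22 mm wide.
- rack: Plywood rack, fixed, 90 mm (x) by 270 mm (y), top face 95 mm above the bench, with three 34 mm holes 90 mm apart along y. A shaft hangs in each, collar on the top face, nose 47 mm above the bench. Which hole holds the keyed shaft varies; its keys point along the rack's -y within 30 degrees. Origin: centre of its underside.
- vise: Grey machine vise, fixed to the bench, 110 mm wide, 310 mm long; screw and T-handle at its -y end, fixed jaw at +y, jaws 78 mm high. Aluminium soft jaws clamp a toothed aluminium belt pulley, bore upright, 52 mm tall, flanges 70 mm, with a 50 mm boss on top whose face is 97 mm above the bench. Origin: on the bench under the bore's axis; z up.
- hub_mouth (a point): Centre of the bore at the boss's top face; axes are the vise's. Bore 26.7 mm, with one keyway 9.5 mm wide, out to 17.5 mm from the axis, along the whole hub. The keyway lies towards the vise's -y, but up to 20 degrees off either way, which these axes do not show: see it from above or feel for it. Key out of line, the shaft stops 16 mm in; in line within about 3 degrees, it goes in 48 mm.
- plain_shaft: Bystander in the rack: a shaft of the same sizes without keys. Origin: centre of its lower end.
- thin_shaft: Bystander in the rack: a shaft without keys, 118 mm long, its top end 16 mm in diameter. Origin: centre of its lower end.
- bearing: Bystander on the bench: ball bearing, a steel ring 52 mm across, 15 mm tall. Origin: centre of its underside.
- mallet: Bystander on the bench: mallet lying flat, 215 mm long, head 85 mm wide and 38 mm tall. Origin: on the bench under the handle, 30 mm from the head's centre; the head lies at +x.

How it is judged:
On the way, in this order (a step that is already met when the one before it is completed fails the run):
1. the keyed shaft is held, lifted clear out of the rack (z of keyed_shaft in the frame of rack above 0.097 m and contact force between the fingers and keyed_shaft above 2 N), for 0.1 s.
2. its nose is in the pulley's bore, the shaft still held (horizontal distance between keyed_shaft and hub_mouth below 0.004 m and z of keyed_shaft in the frame of hub_mouth below -0.006 m and contact force between the fingers and keyed_shaft above 2 N), for 0.1 s.
At the end, for the whole second after the job is handed in: Keyed shaft upright (3.4 deg) and centred (3 mm) in the bore, collar within 1.8 mm of the boss, at rest, still gripped (over 5 N) and bearing on the pulley with more than 10 N, its weight included; the other shafts, bearing and mallet within 20 mm of their starts (z of keyed_shaft in the frame of hub_mouth below -0.0462 m and horizontal distance between keyed_shaft and hub_mouth below 0.003 m and angle between keyed_shaft's own z axis and vertical below 0.06 rad and contact force between keyed_shaft and vise above 10 N and contact force between the fingers and keyed_shaft above 5 N and linear speed of keyed_shaft below 0.01 m/s and distance of each of plain_shaft, thin_shaft, bearing, mallet from where it was at the start of the episode below 0.02 m); the arm keeps its last pose, push and grip.
It fails at once if another shaft is pulled out or knocked over (distance of any of plain_shaft, thin_shaft from where it was at the start of the episode above 0.02 m).
It fails at once if the bearing or the mallet is moved (distance of any of bearing, mallet from where it was at the start of the episode above 0.02 m).
It also fails if it takes over 58 s, if anything falls off the work surface, if the arm or the gripper's body presses on something with over 40 N, if the wrist force passes 120 N, or if a joint passes its speed limit or range.

## Working session

There is one attempt and no reset: what is moved stays moved. The work goes in short steps, Python scripts to look and compute and a tool call to move; the robot and the scene stay as the last step left them, time stands still between calls to the robot, and variables do not carry over. Pictures are saved under pics/ and viewed, at most 10 in all, crops included, and the job is handed in when it is done.

```bash
ls; mkdir -p pics
```

Create h.py:
```python
import numpy as np, cv2, json
from workcell import r, eyes, probe_bus
def cam(n):
    p=eyes.camera_params(n); f=192/np.tan(np.radians(p["vfov"])/2)
    K=np.array([[f,0,p["cx"]],[0,f,p["cy"]],[0,0,1.]])
    return K,np.array(p["dist_coeffs"],float),np.array(p["R"]),np.array(p["t"])
def ray(n,uv,z,c=None):
    K,d,R,t=c or cam(n)
    x=cv2.undistortPoints(np.array(uv,float).reshape(-1,1,2),K,d).reshape(-1,2)
    D=np.c_[x,np.ones(len(x))]@R; o=-R.T@t
    return o+D*((z-o[2])/D[:,2])[:,None]
def proj(n,X,c=None):
    K,d,R,t=c or cam(n)
    return cv2.projectPoints(np.array(X,float).reshape(-1,3),cv2.Rodrigues(R)[0],t,K,d)[0].reshape(-1,2)
```

Run:
```python
from h import *
a=eyes.get_image("top");b=eyes.get_image("scene")
cv2.imwrite("pics/top0.png",a);cv2.imwrite("pics/scene0.png",b)
for n in("top","scene","wrist"):
    K,d,R,t=cam(n);print(n,K[0,0],d,(-R.T@t).round(3),R.round(2).tolist())
s=probe_bus.get_state();print(s)
```

```text
pics
workcell.py
top 403.90925326726136 [-0.03570539  0.          0.          0.          0.        ] [0.387 0.037 0.924] [[0.03, -1.0, -0.0], [-0.98, -0.03, -0.2], [0.2, 0.01, -0.98]]
scene 428.4640241086936 [-0.11436734  0.          0.          0.          0.        ] [1.347 0.226 0.67 ] [[-0.24, 0.97, 0.01], [0.58, 0.15, -0.81], [-0.78, -0.19, -0.59]]
wrist 274.7400547346563 [0.01259709 0.         0.         0.         0.        ] [ 0.233 -0.53   0.374] [[0.28, -0.96, -0.0], [-0.92, -0.27, 0.29], [-0.28, -0.08, -0.96]]
{'time_s': 0.1, 'q': array([-1.39727057e+00,  3.78005805e-01,  7.97933544e-02,  1.27439363e+00,
       -1.14015596e-05,  1.46049257e+00]), 'joint_velocities': array([-0.00337788, -0.00222403,  0.00311985,  0.00153389,  0.00021485,
       -0.00167198]), 'joint_efforts': array([ 6.38154997e-04, -4.64694536e+01,  2.70581818e+01,  1.21360345e-02,
       -2.12161494e-04, -1.27002554e-05]), 'tool_pos': array([ 0.16092527, -0.55145361,  0.24445837]), 'eef_rot': array([[ 9.59990112e-01,  2.80033711e-01, -3.23695108e-04],
       [ 2.80033835e-01, -9.59988479e-01,  1.78060386e-03],
       [ 1.87885532e-04, -1.80000768e-03, -9.99998362e-01]]), 'force': array([-1.01987772, -0.35509391, -0.29357267]), 'torque': array([ 0.03451883, -0.00802824, -0.01483036]), 'gripper_force': 0.0, 'width': 0.9973388787045566}
```

View pics/top0.png

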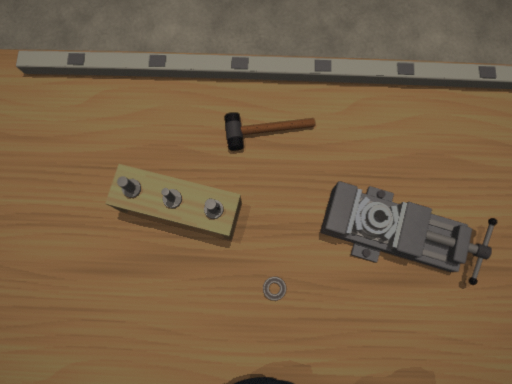

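View pics/scene0.png

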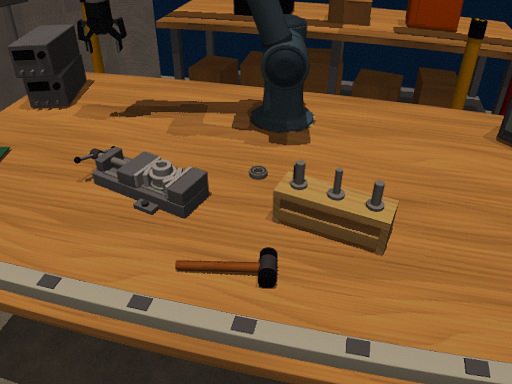

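The overview shows the rack's shafts at top pixels (124,182), (168,193) and (212,205), and the bore at (378,216). The bearing is at (274,289) and the mallet head at (234,131). I'll enlarge these to find the keys.

Run:
```python
from h import *
a=cv2.imread("pics/top0.png");b=cv2.imread("pics/scene0.png")
e=lambda i,x,y,w,h,W,H:cv2.convertScaleAbs(cv2.resize(i[y:y+h,x:x+w],(W,H),interpolation=cv2.INTER_CUBIC),alpha=1.4)
t=e(a,100,155,150,90,500,300); v=e(a,342,180,75,75,300,300); s=e(b,265,150,140,100,420,300); w=e(b,130,145,90,70,380,300)
cv2.imwrite("pics/c1.png",np.vstack([np.hstack([t,v]),np.hstack([s,w])]))
```

```text
(no output)
```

View pics/c1.png

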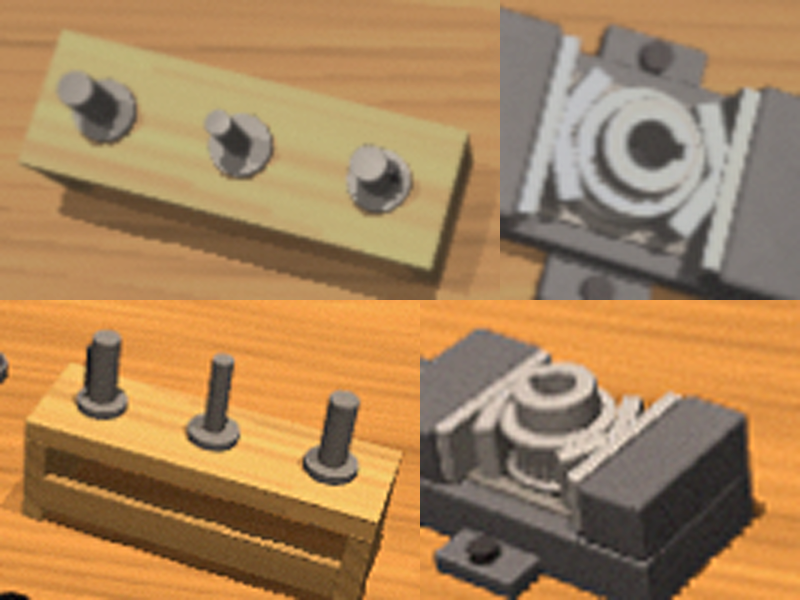

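The enlargement shows the keyed shaft is the rack's right-hand shaft in the top view (left in the scene view, with its dark key on the left side). Its top face is at top pixel (211.6,203). The boss/bore is at about (380,216), with the keyway pointing right and slightly down.

Run:
```python
from h import *
p=lambda x,y:(100+x*.3-.35,155+y*.3-.35)
rk=ray("top",[p(65,30),p(470,130),p(435,272),p(22,162)],.095);print("rack",rk.round(4).tolist(),rk.mean(0))
print(np.linalg.norm(np.diff(rk,axis=0),axis=1))
e=(rk[0]+rk[3]-rk[1]-rk[2]);yaw=np.arctan2(-e[0],e[1]);print("yaw rack",yaw)
print("shaft top",ray("top",[p(372,160),p(75,90),p(217,123)],.158))
print("collar",ray("top",[p(379,181),p(105,112),p(239,147)],.103))
q=lambda x,y:(342+(x-500)/4-.4,180+y/4-.4)
print("boss outer",ray("top",[q(652,146)],.097),"bore",ray("top",[q(655,144)],.097),"keyway",ray("top",[q(684,151)],.097))
print("flange",ray("top",[q(641,152)],.0785))
# scene views
s=lambda x,y:(265+x/3-.35,150+(y-300)/3-.35)
print("scene shaft top",ray("scene",[s(106,337),s(343,399)],.158),"boss",ray("scene",[(130+(557-420)*90/380,145+(380-300)*70/300)],.097))
```

```text
rack [[0.6236, 0.3414, 0.095], [0.5665, 0.0782, 0.095], [0.4762, 0.096, 0.095], [0.5365, 0.3597, 0.095]] [0.55070071 0.21881868 0.095     ]
[0.26932139 0.09202592 0.27049775]
yaw rack -0.2191710346137548
shaft top [[0.53320638 0.13106577 0.158     ]
 [0.56922182 0.30842489 0.158     ]
 [0.55214739 0.22291616 0.158     ]]
collar [[0.530592   0.13276941 0.103     ]
 [0.56870723 0.3075063  0.103     ]
 [0.54914031 0.22131176 0.103     ]]
boss outer [[ 0.52803046 -0.2123412   0.097     ]] bore [[ 0.52913417 -0.21393756  0.097     ]] keyway [[ 0.5259407  -0.22898839  0.097     ]]
flange [[ 0.52776169 -0.21195161  0.0785    ]]
scene shaft top [[0.52987694 0.13327165 0.158     ]
 [0.56882964 0.30877898 0.158     ]] boss [[ 0.52448702 -0.21018546  0.097     ]]
```

Careful with the scale: shifts go in shares of 0.8 m and turns go in shares of 4 rad. That gives: 0.411 m / 0.8 = 0.5138, -0.158 m / 0.8 = -0.1975, -1.069 rad / 4 = -0.2673.

Request:
{"api": "advance", "payload": {
  "motion": [
    {"sx":0.0625,"sy":-0.025,"rz":-0.0325,"aperture":1},
    {"sx":0.125,"sy":-0.05,"rz":-0.065,"aperture":1},
    {"sx":0.1875,"sy":-0.075,"rz":-0.1,"aperture":1},
    {"sx":0.25,"sy":-0.1,"sz":0.0125,"rz":-0.1325,"aperture":1},
    {"sx":0.3125,"sy":-0.125,"sz":0.025,"rz":-0.165,"aperture":1},
    {"sx":0.375,"sy":-0.15,"sz":0.0375,"rz":-0.2,"aperture":1},
    {"sx":0.45,"sy":-0.175,"sz":0.05,"rz":-0.2325,"aperture":1},
    {"sx":0.5138,"sy":-0.1975,"sz":0.0563,"rz":-0.2673,"aperture":1},
    {"sx":0.5138,"sy":-0.1975,"sz":0.0563,"rz":-0.2673,"aperture":1},
    {"sx":0.5138,"sy":-0.1975,"sz":0.0563,"rz":-0.2673,"aperture":1},
    {"sx":0.5138,"sy":-0.1975,"sz":0.0563,"rz":-0.2673,"aperture":1}
  ],
  "clamp_n": 40
}}

```text
time_s: 1.48
tool_pos: [0.5103, -0.2862, 0.2004]
eef_rot: [[0.218, 0.976, -0.0], [0.976, -0.218, -0.0], [-0.0, -0.0, -1.0]]
force: [-0.4, -0.1, -0.2]
width: 0.998
gripper_force: 0.0
```

Run:
```python
from h import *
c=cam("wrist");a=eyes.get_image("wrist");np.save("w1.npy",np.array(c,dtype=object),allow_pickle=True)
cv2.imwrite("pics/w1.png",a)
u,v=proj("wrist",[[.527,-.212,.097]],c)[0];print(u,v)
u,v=int(u),int(v);y0=max(v-60,0);x0=max(u-75,0);print(x0,y0)
cv2.imwrite("pics/w1c.png",cv2.resize(a[y0:y0+120,x0:x0+150],None,fx=5,fy=5,interpolation=cv2.INTER_CUBIC))
s=probe_bus.get_state();print(s["tool_pos"],s["eef_rot"],s["q"],s["force"],s["time_s"])
```

```text
255.72427727090115 104.02417497419707
180 44
[ 0.51034959 -0.28629041  0.20050277] [[ 2.18590454e-01  9.75816684e-01 -1.14552200e-04]
 [ 9.75816644e-01 -2.18590479e-01 -2.83469016e-04]
 [-3.01653815e-04 -4.98183223e-05 -9.99999953e-01]] [-6.19460797e-01  4.12684312e-01  1.76567891e-02  1.17569749e+00
 -2.97306681e-04  1.17170530e+00] [-0.9030996  -0.75803362  0.01477767] 1.525
```

View pics/w1c.png

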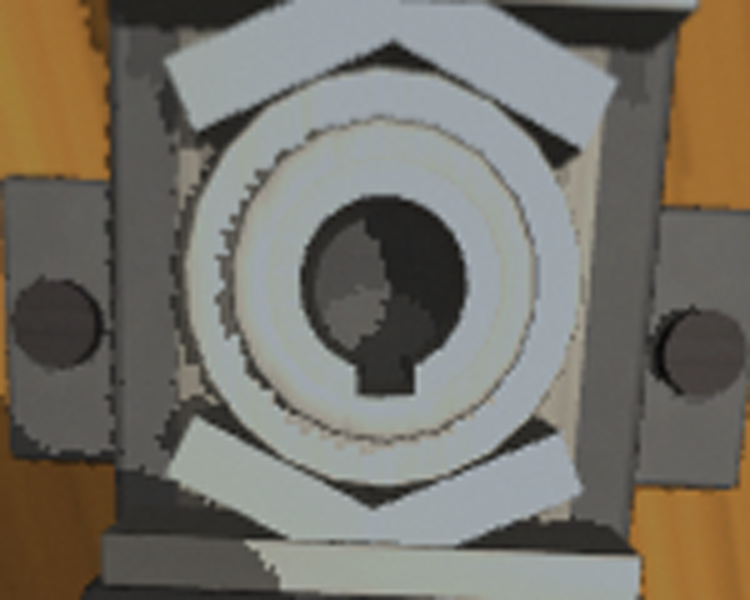

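The pulley is seen nearly from above. The bore is centred at about crop (384,279), and its keyway is a slot from x=357 to 414 ending at y=395, almost straight down the picture. I'll fit this in world coordinates.

Create fit.py:
```python
from h import *
from scipy.optimize import least_squares
def bore(n,c,x0,y0,pts):  # crop pts on bore edge & keyway pts
    pass
c=tuple(np.load("w1.npy",allow_pickle=True))
a=cv2.imread("pics/w1.png");g=cv2.cvtColor(a,cv2.COLOR_BGR2GRAY)
G=cv2.resize(g[44:164,180:330],None,fx=5,fy=5,interpolation=cv2.INTER_CUBIC)
m=(G<125).astype(np.uint8)
n,l,st,ce=cv2.connectedComponentsWithStats(m);k=l[300,440]
print(st[k],ce[k])
cs,_=cv2.findContours((l==k).astype(np.uint8),cv2.RETR_EXTERNAL,cv2.CHAIN_APPROX_NONE)
P=max(cs,key=len).reshape(-1,2).astype(float)
W=ray("wrist",np.c_[(P[:,0]+.5)/5-.5+180,(P[:,1]+.5)/5-.5+44],.097,c)[:,:2]
C=P[:,1]<340
f=lambda p:np.hypot(W[C,0]-p[0],W[C,1]-p[1])-p[2]
s=least_squares(f,[.527,-.212,.013],loss="soft_l1",f_scale=3e-4).x
print("bore",s, np.abs(f(s)).mean())
d=W-s[:2];rr=np.hypot(*d.T);K=(rr>.0148)&(rr<.0185)
mid=d[K];an=np.arctan2(mid[:,1],mid[:,0]);print("keyway reach",rr.max(),"ang range",np.degrees([an.min(),an.max(),(an.min()+an.max())/2,an.mean()]))
# centreline of side edges
S=(rr>.0145)&(rr<.0172);u=np.array([np.cos(an.mean()),np.sin(an.mean())])
lat=d@np.array([-u[1],u[0]])
for sg in(1,-1):
    q=d[S&(lat*sg>0)];vx,vy,x,y=cv2.fitLine(q.astype(np.float32),cv2.DIST_L2,0,1e-6,1e-6).ravel();print("edge",np.degrees(np.arctan2(vy,vx)),len(q),(lat[S&(lat*sg>0)]).mean())
```

```bash
python3 fit.py
```

```text
[  299   194   170   205 25306] [383.22966885 288.96143207]
bore [ 0.52797759 -0.20940738  0.01352965] 7.901412061344801e-05
keyway reach 0.017961582001773942 ang range [-120.58886355  -82.01054311 -101.29970333 -101.20850712]
edge 77.839935 18 0.004889831947534644
edge 77.88537 18 -0.00484063964092698
```

Request:
{"api": "advance", "payload": {
  "motion": [
    {"sx":0.0375,"sy":-0.0088,"sz":-0.0375,"aperture":1},
    {"sx":0.1,"sy":-0.025,"sz":-0.0625,"aperture":1},
    {"sx":0.1625,"sy":-0.0375,"sz":-0.0625,"aperture":1},
    {"sx":0.225,"sy":-0.05,"sz":-0.0625,"aperture":1},
    {"sx":0.2875,"sy":-0.0663,"sz":-0.0625,"aperture":1},
    {"sx":0.35,"sy":-0.08,"sz":-0.0625,"aperture":1},
    {"sx":0.3838,"sy":-0.0875,"sz":-0.0625,"aperture":1},
    {"sx":0.3838,"sy":-0.0875,"sz":-0.0625,"aperture":1},
    {"sx":0.3838,"sy":-0.0875,"sz":-0.0625,"aperture":1},
    {"sx":0.3838,"sy":-0.0875,"sz":-0.0625,"aperture":1}
  ]
}}

```text
time_s: 2.78
tool_pos: [0.5094, 0.0282, 0.2503]
eef_rot: [[0.218, 0.976, 0.0], [0.976, -0.218, -0.0], [-0.0, 0.0, -1.0]]
force: [0.2, -0.2, -0.5]
width: 0.996
gripper_force: 0.0
```

Run:
```python
from h import *
c=cam("wrist");a=eyes.get_image("wrist");np.save("w2.npy",np.array(c,dtype=object),allow_pickle=True)
cv2.imwrite("pics/w2.png",a)
u,v=proj("wrist",[[.532,.132,.13]],c)[0];print(u,v)
u,v=int(u),int(v);y0=max(v-60,0);x0=max(u-75,0);print(x0,y0, -c[2].T@c[3])
cv2.imwrite("pics/w2c.png",cv2.convertScaleAbs(cv2.resize(a[y0:y0+120,x0:x0+150],None,fx=5,fy=5,interpolation=cv2.INTER_CUBIC),alpha=1.3))
```

```text
254.7617828805319 66.01776564770182
179 6 [0.52562279 0.10184377 0.37944779]
```

View pics/w2c.png

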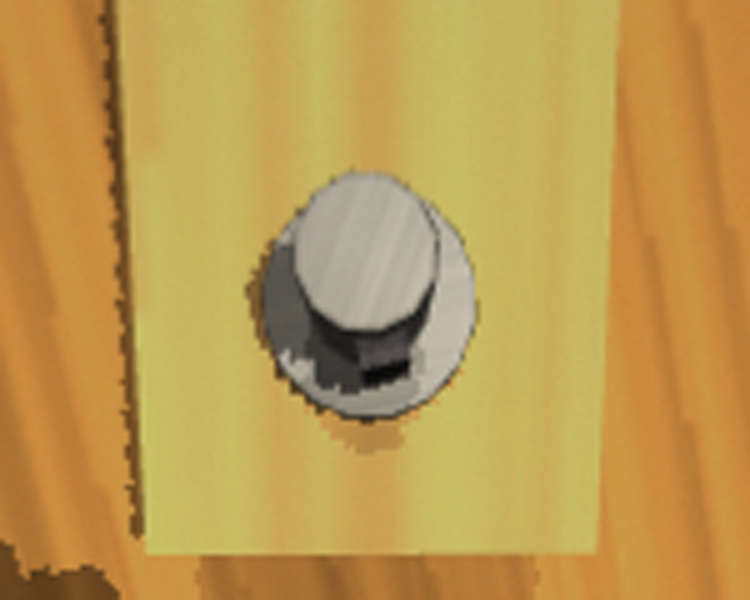

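The top face of the shaft is centred at crop (367,251). The key pokes out below it at x≈357–410, down to y≈385, slightly right of straight down. I'll compare it with projected key corners at several angles.

Create key.py:
```python
from h import *
c=tuple(np.load("w2.npy",allow_pickle=True))
T=lambda x,y:((x+.5)/5-.5+179,(y+.5)/5-.5+6)
top=ray("wrist",[T(367.5,251)],.158,c)[0];print("top",top)
th0=np.linspace(0,2*np.pi,60)
cc=lambda R,z:proj("wrist",np.c_[top[0]+R*np.cos(th0),top[1]+R*np.sin(th0),0*th0+z],c)
for R,z in((.011,.158),(.02,.103)):
    q=(cc(R,z)-[179,6])*5;print(R,q.min(0),q.max(0))
a=cv2.imread("pics/w2.png")[56:96,235:275]
ims=[]
for deg in(-102,-94,-86,-78):
    t=np.radians(deg);u=np.array([np.cos(t),np.sin(t)]);v=np.array([-u[1],u[0]])
    big=cv2.convertScaleAbs(cv2.resize(a,None,fx=10,fy=10,interpolation=cv2.INTER_CUBIC),alpha=2)[:300]
    for z in(.147,.113):
        X=[np.r_[top[:2]+rr*u+w*v,z] for rr,w in((.0103,-.004),(.0145,-.004),(.0145,.004),(.0103,.004))]
        p=((proj("wrist",X,c)-[235,56]+.5)*10*8).astype(int)
        cv2.polylines(big,[p],False,(0,0,255) if z>.12 else (0,255,0),1,cv2.LINE_AA,3)
    ims.append(big)
cv2.imwrite("pics/key.png",np.vstack([np.hstack(ims[:2]),np.hstack(ims[2:])]))
```

```bash
python3 key.py
```

```text
top [0.5308815  0.13570974 0.158     ]
0.011 [290.31541932 164.51118312] [440.68825367 330.67066634]
0.02 [260.29799302 178.43449143] [477.1081661  415.47966243]
```

View pics/key.png

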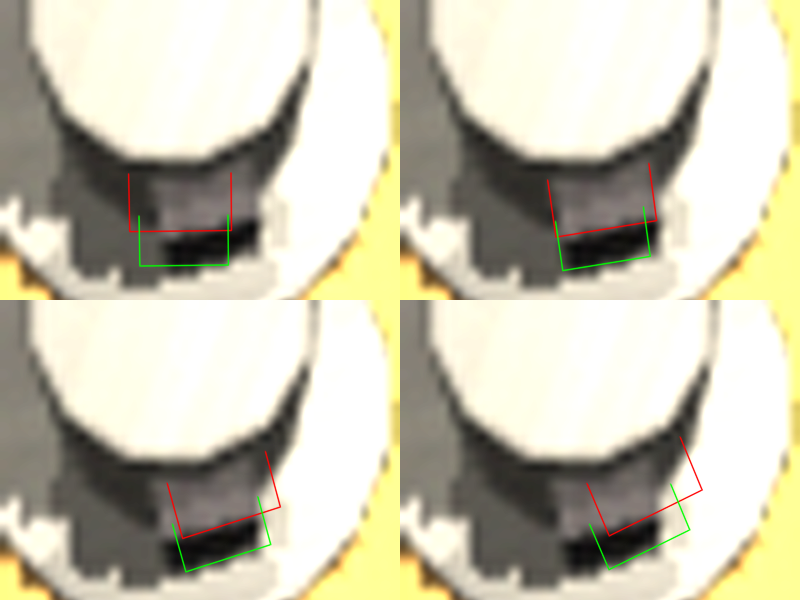

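The key fits an angle of about −94.5°, and the keyway is at −101.5°. Next I'll move over the shaft turned to match, descend and grip.

Scaled: 0.12 m / 0.8 = 0.15, 0.1085 m / 0.8 = 0.1356, -0.141 rad / 4 = -0.0353.

Request:
{"api": "advance", "payload": {
  "motion": [
    {"sx":0.0375,"rz":-0.0125,"aperture":1},
    {"sx":0.0875,"sy":-0.0013,"rz":-0.025,"aperture":1},
    {"sx":0.125,"sy":-0.0025,"rz":-0.0353,"aperture":1},
    {"sx":0.1356,"sy":-0.0026,"rz":-0.0353,"aperture":1},
    {"sx":0.1356,"sy":-0.0026,"sz":0.025,"rz":-0.0353,"aperture":1},
    {"sx":0.1356,"sy":-0.0026,"sz":0.0625,"rz":-0.0353,"aperture":1},
    {"sx":0.1356,"sy":-0.0026,"sz":0.1,"rz":-0.0353,"aperture":1},
    {"sx":0.1356,"sy":-0.0026,"sz":0.1375,"rz":-0.0353,"aperture":1},
    {"sx":0.1356,"sy":-0.0026,"sz":0.15,"rz":-0.0353,"aperture":1},
    {"sx":0.1356,"sy":-0.0026,"sz":0.15,"rz":-0.0353,"aperture":1},
    {"sx":0.1356,"sy":-0.0026,"sz":0.15,"rz":-0.0353,"aperture":0.5},
    {"sx":0.1356,"sy":-0.0026,"sz":0.15,"rz":-0.0353,"aperture":0.2},
    {"sx":0.1356,"sy":-0.0026,"sz":0.15,"rz":-0.0353,"aperture":0},
    {"sx":0.1356,"sy":-0.0026,"sz":0.15,"rz":-0.0353,"aperture":0},
    {"sx":0.1356,"sy":-0.0026,"sz":0.15,"rz":-0.0353,"aperture":0},
    {"sx":0.1356,"sy":-0.0026,"sz":0.15,"rz":-0.0353,"aperture":0},
    {"sx":0.1356,"sy":-0.0026,"sz":0.15,"rz":-0.0353,"aperture":0},
    {"sx":0.1356,"sy":-0.0026,"sz":0.15,"rz":-0.0353,"aperture":0}
  ],
  "clamp_n": 100
}}

```text
time_s: 5.08
tool_pos: [0.5308, 0.1361, 0.131]
eef_rot: [[0.077, 0.997, 0.001], [0.997, -0.077, 0.0], [0.0, 0.001, -1.0]]
force: [-3.0, 0.2, 6.0]
width: 0.235
gripper_force: 97.4
```

Scaled: -0.1 m / 0.8 = -0.125, -0.09 m / 0.8 = -0.1125.

Request:
{"api": "advance", "payload": {
  "motion": [
    {"sz":-0.0125,"aperture":0},
    {"sz":-0.0375,"aperture":0},
    {"sz":-0.075,"aperture":0},
    {"sz":-0.1125,"aperture":0},
    {"sz":-0.125,"aperture":0},
    {"sz":-0.125,"aperture":0},
    {"sz":-0.125,"aperture":0},
    {"sz":-0.125,"aperture":0}
  ]
}}

```text
time_s: 6.08
tool_pos: [0.5299, 0.1359, 0.2288]
eef_rot: [[0.077, 0.997, -0.003], [0.997, -0.077, -0.001], [-0.001, -0.003, -1.0]]
force: [-0.1, 0.1, -3.8]
width: 0.233
gripper_force: 98.0
```

Run:
```python
from h import *
c=cam("wrist");a=eyes.get_image("wrist");b=eyes.get_image("scene");s=probe_bus.get_state()
cv2.imwrite("pics/w3.png",a);np.save("w3.npy",np.array(c,dtype=object),allow_pickle=True)
p=s["tool_pos"];print(p,s["gripper_force"],s["force"])
print(proj("wrist",[p+[0,0,.028],p],c),proj("scene",[p],cam("scene")))
u,v=proj("scene",[p])[0].astype(int)
x=cv2.resize(a[192:,150:360],(500,457),interpolation=cv2.INTER_CUBIC)
y=cv2.resize(b[v-60:v+60,u-39:u+39],(297,457),interpolation=cv2.INTER_CUBIC)
cv2.imwrite("pics/c3.png",np.hstack([x,y]))
```

```text
[0.53024228 0.13592001 0.22932083] 98.00344347953796 [ 0.59459459 -0.36434039 -5.11222519]
[[256.3505639  288.09040407]
 [256.2898803  254.21571308]] [[303.35779612 134.12742777]]
```

View pics/c3.png

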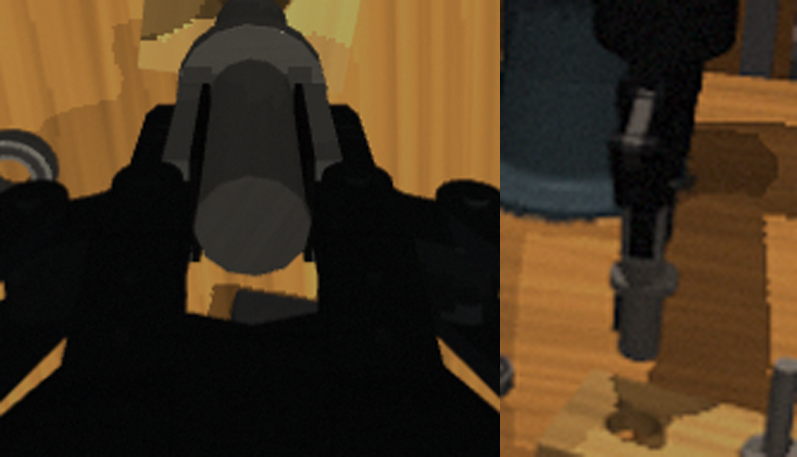

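The shaft is held upright and its pulley key is visible in the scene crop. Its top face is at wrist pixel (256.3,287.4), against (256.4,288.1) expected for an axis on the TCP, so it is centred. Next I'll carry it over the bore.

Scaled: -0.344 m / 0.8 = -0.43, 0.0244 m / 0.8 = 0.0305, 0.122 rad / 4 = 0.0305.

Request:
{"api": "advance", "payload": {
  "motion": [
    {"sx":-0.0375,"sy":0.0025,"aperture":0},
    {"sx":-0.1,"sy":0.0075,"rz":0.0075,"aperture":0},
    {"sx":-0.1625,"sy":0.0113,"rz":0.015,"aperture":0},
    {"sx":-0.225,"sy":0.0163,"rz":0.0225,"aperture":0},
    {"sx":-0.2875,"sy":0.02,"rz":0.0305,"aperture":0},
    {"sx":-0.35,"sy":0.025,"rz":0.0305,"aperture":0},
    {"sx":-0.4,"sy":0.0288,"rz":0.0305,"aperture":0},
    {"sx":-0.43,"sy":0.0305,"rz":0.0305,"aperture":0},
    {"sx":-0.43,"sy":0.0305,"sz":0.0125,"rz":0.0305,"aperture":0},
    {"sx":-0.43,"sy":0.0305,"sz":0.025,"rz":0.0305,"aperture":0},
    {"sx":-0.43,"sy":0.0305,"sz":0.0375,"rz":0.0305,"aperture":0},
    {"sx":-0.43,"sy":0.0305,"sz":0.0375,"rz":0.0305,"aperture":0},
    {"sx":-0.43,"sy":0.0305,"sz":0.0375,"rz":0.0305,"aperture":0},
    {"sx":-0.43,"sy":0.0305,"sz":0.0375,"rz":0.0305,"aperture":0}
  ]
}}

```text
time_s: 7.92
tool_pos: [0.529, -0.2088, 0.2008]
eef_rot: [[0.197, 0.98, 0.001], [0.98, -0.197, -0.001], [-0.0, 0.001, -1.0]]
force: [-0.3, 0.0, -4.6]
width: 0.235
gripper_force: 98.2
```

Run:
```python
from h import *
for k in range(3):
    s=probe_bus.get_state();b=eyes.get_image("top")
c=eyes.get_image("scene")
print(s["tool_pos"],s["force"],s["eef_rot"][:,0])
u,v=proj("scene",[[.528,-.2094,.12]])[0].astype(int)
cv2.imwrite("pics/c4.png",cv2.resize(c[v-45:v+45,u-50:u+50],None,fx=6,fy=6,interpolation=cv2.INTER_CUBIC))
```

```text
[ 0.52896655 -0.20893522  0.20075413] [-0.17422279  0.69104562 -5.05061831] [ 1.97529808e-01  9.80296823e-01 -3.35990477e-04]
```

View pics/c4.png

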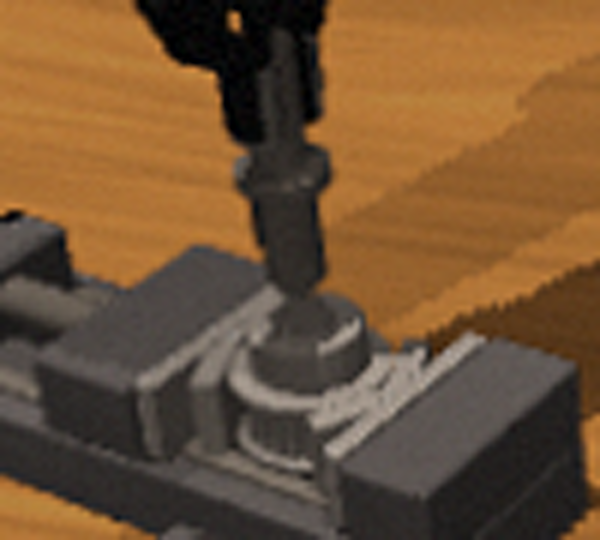

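The nose hangs right over the boss (crop 300,300). I'll go down slowly, watching the force.

Scaled: 0.024 m / 0.8 = 0.03, 0.021 m / 0.8 = 0.0263.

Request:
{"api": "advance", "payload": {
  "motion": [
    {"sy":-0.0013,"sz":0.0075,"aperture":0},
    {"sy":-0.0013,"sz":0.015,"aperture":0},
    {"sy":-0.0013,"sz":0.0225,"aperture":0},
    {"sy":-0.0013,"sz":0.0263,"aperture":0},
    {"sy":-0.0013,"sz":0.03,"aperture":0},
    {"sy":-0.0013,"sz":0.03,"aperture":0}
  ]
}}

```text
time_s: 8.88
tool_pos: [0.5277, -0.2087, 0.1761]
eef_rot: [[0.198, 0.98, -0.0], [0.98, -0.198, 0.0], [-0.0, -0.0, -1.0]]
force: [0.5, -0.5, -4.0]
width: 0.232
gripper_force: 98.1
```

```bash
python3 -c "
from h import *
s=probe_bus.get_state();print(s['tool_pos'],s['force'],s['torque'])"
```

```text
[ 0.52769446 -0.20866882  0.17611626] [ 0.49325423 -0.45621197 -3.97231739] [-0.01271605  0.0256893   0.01775789]
```

Scaled: 0.009 m / 0.8 = 0.0113, 0.006 m / 0.8 = 0.0075.

Request:
{"api": "advance", "payload": {
  "motion": [
    {"sz":0.0038,"aperture":0},
    {"sz":0.0075,"aperture":0},
    {"sz":0.0113,"aperture":0},
    {"sz":0.0113,"aperture":0},
    {"sz":0.0113,"aperture":0}
  ]
}}

```text
time_s: 9.5
tool_pos: [0.5277, -0.2087, 0.1673]
eef_rot: [[0.198, 0.98, 0.0], [0.98, -0.198, -0.0], [-0.0, 0.0, -1.0]]
force: [1.2, 0.3, -4.8]
width: 0.231
gripper_force: 98.1
```

Request:
{"api": "advance", "payload": {
  "motion": [
    {"sz":0.0025,"aperture":0},
    {"sz":0.005,"aperture":0},
    {"sz":0.0075,"aperture":0},
    {"sz":0.0088,"aperture":0},
    {"sz":0.0088,"aperture":0}
  ]
}}

```text
time_s: 10.12
tool_pos: [0.5277, -0.2087, 0.1602]
eef_rot: [[0.198, 0.98, 0.0], [0.98, -0.198, -0.0], [-0.0, 0.0, -1.0]]
force: [0.9, 0.7, -5.3]
width: 0.233
gripper_force: 98.1
```

Scaled: 0.01 m / 0.8 = 0.0125, 0.008 m / 0.8 = 0.01.

Request:
{"api": "advance", "payload": {
  "motion": [
    {"sz":0.0025,"aperture":0},
    {"sz":0.005,"aperture":0},
    {"sz":0.0075,"aperture":0},
    {"sz":0.01,"aperture":0},
    {"sz":0.0125,"aperture":0},
    {"sz":0.0125,"aperture":0}
  ]
}}

```text
time_s: 10.88
tool_pos: [0.5277, -0.2086, 0.1501]
eef_rot: [[0.198, 0.98, -0.0], [0.98, -0.198, 0.0], [0.0, -0.0, -1.0]]
force: [0.2, -0.2, -4.9]
width: 0.235
gripper_force: 98.2
```

The key slid in with no resistance, so I'll continue down to just short of seating.

Scaled: 0.015 m / 0.8 = 0.0188, 0.012 m / 0.8 = 0.015.

Request:
{"api": "advance", "payload": {
  "motion": [
    {"sz":0.0038,"aperture":0},
    {"sz":0.0075,"aperture":0},
    {"sz":0.0113,"aperture":0},
    {"sz":0.015,"aperture":0},
    {"sz":0.0188,"aperture":0},
    {"sz":0.0188,"aperture":0}
  ]
}}

```text
time_s: 11.62
tool_pos: [0.5277, -0.2087, 0.135]
eef_rot: [[0.198, 0.98, -0.0], [0.98, -0.198, 0.0], [0.0, -0.0, -1.0]]
force: [0.0, -1.0, -4.7]
width: 0.233
gripper_force: 98.1
```

Request:
{"api": "advance", "payload": {
  "motion": [
    {"sz":0.0013,"aperture":0},
    {"sz":0.0025,"aperture":0},
    {"sz":0.0025,"aperture":0}
  ]
}}

```text
time_s: 12.0
tool_pos: [0.5277, -0.2087, 0.1333]
eef_rot: [[0.198, 0.98, 0.0], [0.98, -0.198, -0.0], [-0.0, 0.0, -1.0]]
force: [0.8, 0.6, -4.8]
width: 0.236
gripper_force: 98.2
```

Scaled: 0.001 m / 0.8 = 0.0013.

Request:
{"api": "advance", "payload": {
  "motion": [
    {"sz":0.0013,"aperture":0},
    {"sz":0.0013,"aperture":0}
  ]
}}

```text
time_s: 12.25
tool_pos: [0.5277, -0.2087, 0.1331]
eef_rot: [[0.198, 0.98, 0.001], [0.98, -0.198, -0.0], [-0.0, 0.001, -1.0]]
force: [-3.3, 1.4, 1.8]
width: 0.232
gripper_force: 98.1
```

Request:
{"api": "advance", "payload": {
  "motion": [
    {"sz":0.0013,"aperture":0},
    {"sz":0.0013,"aperture":0}
  ]
}}

```text
time_s: 12.5
tool_pos: [0.5277, -0.2087, 0.133]
eef_rot: [[0.198, 0.98, 0.001], [0.98, -0.198, -0.001], [-0.001, 0.001, -1.0]]
force: [-4.0, 1.9, 9.5]
width: 0.233
gripper_force: 99.0
```

Request:
{"api": "advance", "payload": {
  "motion": [
    {"sz":0.0006,"aperture":0},
    {"sz":0.0006,"aperture":0}
  ]
}}

```text
time_s: 12.75
tool_pos: [0.5278, -0.2088, 0.133]
eef_rot: [[0.198, 0.98, 0.001], [0.98, -0.198, -0.001], [-0.001, 0.001, -1.0]]
force: [-5.0, 2.5, 12.1]
width: 0.233
gripper_force: 99.1
```

Contact started at TCP z = 0.133, exactly the height expected for a seated collar. I'll add a little push to reach about 20 N.

Scaled: 0.001 m / 0.8 = 0.0013, -0.0003 m / 0.8 = -0.0004.

Request:
{"api": "advance", "payload": {
  "motion": [
    {"sy":-0.0004,"sz":0.0013,"aperture":0},
    {"sy":-0.0004,"sz":0.0013,"aperture":0},
    {"sy":-0.0004,"sz":0.0013,"aperture":0},
    {"sy":-0.0004,"sz":0.0013,"aperture":0}
  ]
}}

```text
time_s: 13.25
tool_pos: [0.5277, -0.2087, 0.1329]
eef_rot: [[0.198, 0.98, 0.002], [0.98, -0.198, -0.001], [-0.001, 0.002, -1.0]]
force: [-6.0, 3.5, 18.0]
width: 0.234
gripper_force: 100.3
```

Run:
```python
from h import *
c=eyes.get_image("scene");s=probe_bus.get_state()
print(s["tool_pos"],s["force"],s["gripper_force"],s["eef_rot"][:,2],s["time_s"])
u,v=proj("scene",[[.528,-.2094,.12]])[0].astype(int)
cv2.imwrite("pics/c5.png",cv2.convertScaleAbs(cv2.resize(c[v-45:v+45,u-50:u+50],None,fx=6,fy=6,interpolation=cv2.INTER_CUBIC),alpha=1.6))
```

```text
[ 0.52775235 -0.2087674   0.13293643] [-7.11920978  3.87236131 17.9753541 ] 100.32181978225708 [ 0.00233682 -0.00143499 -0.99999624] 13.3
```

View pics/c5.png

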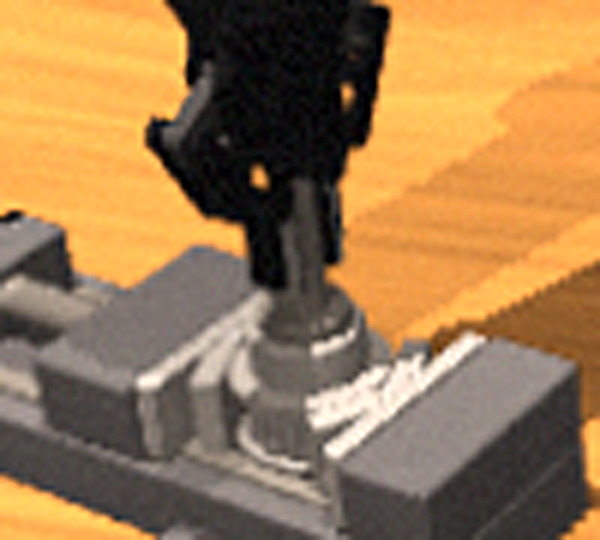

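The collar sits flush on the boss (crop 305,320), the shaft is still gripped at 100 N, and the push reads about 18 N plus the shaft's weight. Handing in.

```bash
python3 -c "
from workcell import r, eyes, probe_bus
print(r.finish_job())"
```

```text
the job is handed in; nothing more can be done
None
```

The keyed shaft is fully home with its key in the keyway and its collar on the hub. The arm still grips it at about 100 N and presses down with about 18 N plus its weight; I handed the job in at about 13 s, and the result came back without a verdict.

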